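Bring the marked sole under the punch

ROBOT

A 6-joint arm with a two-finger parallel gripper is mounted at the origin on the work surface. World frame = base frame: x ahead of the robot, y to its left, z up, the work surface at z = 0. Lengths are in m, angles in rad, forces in N, time in s.
With the tool pointing down it reaches from about 0.275 to 0.975 m from the base axis. Payload 8.4 kg.
Tool frame: the origin (TCP) lies between the finger pads; the fingertips stand 11 mm ahead of it and the grasp point (between the pads) lies 8 mm behind it (env.tcp_to_tips is the distance from the TCP to the fingertips, in m); z points along the fingers, y is the line along which they close (so a half turn about z gives the same grasp; the last joint's range is limited). The gripper opens to 92 mm and grips with 3 to 60 N. Pads are 20 mm wide; open, the fingers measure 128 mm over their backs; the gripper's body (75 mm by 189 mm) begins 69 mm behind the grasp point.
Start: joints at [-1.276, 0.353, 1.633, -0, 1.155, -0.002], TCP at [0.183, -0.598, 0.226] pointing down, gripper open.
Joint ranges: [-2.63, 2.63], [-0.92, 2.1], [0.06, 2.66], [-1.3, 4.44], [0, 2.69], [-3.02, 3.02]. Speed limits (rad/s): [2.22, 2.22, 2.79, 3.14, 3.14, 3.14].

INTERFACE

Orientations are given as a unit quaternion [w, x, y, z].
In Python, from rig import env gives the robot as it stands.
- The arm moves only by the tool apply_moves, never from a script. Its argument "steps" is a list of rows, each a list of 7 numbers: the shift along the tool's x, y, z in mm, then the turn, a rotation vector about the tool's x, y, z in degrees, then the opening, from 0 (shut) to 1 (fully open). A call has exactly 10 rows; each row is the pose to reach, as a shift and turn from the pose commanded when the call began, along the tool's axes at that moment; what a row does not reach only later rows make up. A row lasts 1/10 s, in which the tool goes at most 50 mm and 8.59 degrees, less where a joint would pass 70% of its speed; a pose out of reach is approached as far as the arm can. A call with a gripper value outside its range is refused whole. The fingers move at their own pace and stop on an object; "newtons" is the grip in N (left out, the last holds). Time passes only in rows, so rows that repeat a pose let the fingers close, or fill a call up. It gives the time, the measured TCP pose, the force, the opening and the grip force at its end, in the units of the state.
- env.observe(): the state, without advancing time (a new reading comes with each control period).
- env.camera(name): name is "side" or "top" or "wrist"; returns the picture (384x512x3 uint8, red, green, blue); there is no depth.
- env.get_calibration(name): a dict with "fovy" (degrees; the focal length in pixels is half the picture's height over the tangent of half this angle, whatever the lens; pixels are square), "cx", "cy" (the principal point, pixels), "R" (3x3) and "t" (3): a world point X has camera coordinates R X + t; the wrist camera has in their place "T_tool_cam" (4x4, takes a point from camera to tool coordinates, whose origin is the TCP and whose axes are the flange's). Camera axes: x right, y down, z forward; pixel columns grow to the right and rows downward; lengths in m; the calibration is good to about 2 mm. A picture is of the moment at which its call begins: read the wrist's pose just before it. get_calibration takes no time and is no camera call.
- env.finish_job(): hands the job in; it is judged then, once.
Trained networks look in the newest picture that a camera, given by its name, has taken for a name from the list of things; names that differ only in an ending like _2 or _b are one class to them, and where a whole thing is asked for, a point or a joint stands for the part that bears it (a point fixed in the world has none). Each returns a list of dicts, best first, with "p" (0 to 1); they miss things now and then, are a little off and sometimes report something else, mostly with a low value. They report only what shows in the picture. A call takes as long as a camera call. They do not tell look-alikes from the thing itself.
- env.boxes_of(target, camera): "box" ([centre column, centre row, width, height] in pixels, round what is visible of it).
The state is a dict: "time_s": time; "joint_pos": joint angles; "joint_vel": joint speeds; "joint_torque": joint torques, N m; "position": TCP position; "tool_rot": TCP orientation; "force": force on the tool from outside, world axes, zero at the start; "ft_torque": the same for the moment, N m; "finger_gap": opening from 0.0 (shut) to 1.0 (fully open); "finger_force": force on a finger pad.
Only numpy, scipy, OpenCV 4.12 (cv2) and the standard library are available. Lean on these libraries where they do the work, as an engineer would, in place of code of your own. Each camera call takes 0.05 s, during which the arm holds its last target. There are 200 camera calls.

TASK

On the shoemaker's bench, slide the tan cork sole flat along the bench, without picking it up, until the red spot at its toe lies straight under the tip of the blue punch press, then let go of it. Leave the black sole and the little tin where they are.

Things in the scene. Friction and masses are not known exactly. Their poses are not given: they have to be found in the camera images.
- cork_sole: Loose tan cork shoe sole, 230 mm long, 20 mm thick, flat on the bench, under 0.25 kg; red spot 24 mm across on its toe. Origin on the underside below the spot's centre, x towards the toe, z up. Toe ends at x = 30 mm; forefoot 80 mm wide at -35; straight waist 50 mm wide, to grip from above, from -140 to -85, middle -110; heel 60 mm wide, ends at -200. Starts with the toe roughly to +y.
- black_sole: Loose black rubber sole of the same shape and size with a white spot on its toe, same origin and axes. A bystander: leave it alone.
- tin: Small loose round tin with a yellow label, 50 mm in diameter, 50 mm high; origin at the centre of its underside. A bystander.
- punch_tip (a point): Point of the steel punch of the blue bench press (fixed, does not move), 45 mm above the bench: a sole passes under. A dark disc 70 mm across lies flush in the bench below it. Punch 12 mm thick up to 100 mm height, then 24 mm; from 150 mm a 36 mm head on a 50 mm wide arm leading roughly to +y, to a column whose foot begins 120 mm from the point. The -y side is open.
Things that resemble listed ones, but are neither listed nor needed, are in the scene too. What is meant by the cork_sole is not yellow, and is the smaller of those in its own colour.

How it is judged:
At the end, for the whole second after the job is handed in: The cork sole lies still and flat on the bench (within 6 degrees, less than 5 mm up), with the middle of its red spot within 12 mm of the point straight under the punch tip, so that the tip is over the red spot (horizontal distance between cork_sole and punch_tip below 0.012 m and angle between cork_sole's own z axis and vertical below 0.1 rad and height (world z) of cork_sole below 0.005 m and linear speed of cork_sole below 0.01 m/s); the robot touches nothing.
It fails at once if the cork sole is picked up (its toe more than 15 mm above the bench) (height (world z) of cork_sole above 0.015 m).
It fails at once if the black sole is moved more than 20 mm (distance of black_sole from where it was at the start of the episode above 0.02 m).
It fails at once if the tin is moved more than 20 mm (distance of tin from where it was at the start of the episode above 0.02 m).
It also fails if it takes over 40 s, if anything falls off the work surface, if the arm or the gripper's body presses on something with over 40 N, if the wrist force passes 120 N, or if a joint passes its speed limit or range.

## Working session

There is one attempt and no reset: what is moved stays moved. The work goes in short steps, Python scripts to look and compute and a tool call to move; the robot and the scene stay as the last step left them, time stands still between calls to the robot, and variables do not carry over. Pictures are saved under pics/ and viewed, at most 10 in all, crops included, and the job is handed in when it is done.

Besides the shell and the picture viewer there is one more tool, called after "Emit:" by a JSON object that holds its "fn" and its "kwargs", one argument or row to a line. apply_moves: Moves the arm, as the interface text tells. Its arguments: {"type":"object","properties":{"steps":{"type":"array","items":{"type":"array","items":{"type":"number"}}},"newtons":{"type":"number"}},"required":["steps"]}

```bash
mkdir -p pics; cat > h.py <<'E'
import numpy as np,cv2
from rig import env
def snap(c,n):
    im=env.camera(c); cv2.imwrite(f'pics/{n}.png',im[:,:,::-1]); return im
def ray(c,u,v,z,pose=None):
    k=env.get_calibration(c); f=192/np.tan(np.radians(k['fovy'])/2)
    d=np.array([(u-k['cx'])/f,(v-k['cy'])/f,1])
    if 'R' in k and k.get('R') is not None:
        R=np.array(k['R']);t=np.array(k['t']);o=-R.T@t;d=R.T@d
    else:
        from scipy.spatial.transform import Rotation as Ro
        p,q=pose;T=np.array(k['T_tool_cam']);W=Ro.from_quat(np.roll(q,-1)).as_matrix()
        o=W@T[:3,3]+p;d=W@T[:3,:3]@d
    return o+d*(z-o[2])/d[2]
E
python3 - <<'E'
from h import *
a=snap('top','top0');
for t in ['cork_sole','black_sole','tin','punch_tip']: 
    try: print(t,[(np.round(b['box']),round(b['p'],2),np.round(ray('top',*b['box'][:2],.02),3)) for b in env.boxes_of(t,'top')])
    except Exception as e: print(t,e)
b=snap('side','side0')
print({k:np.round(v,3) for k,v in env.get_calibration('top').items()},{k:np.round(v,3) for k,v in env.get_calibration('side').items()})
s=env.observe();print(s['position'],s['tool_rot'],env.get_calibration('wrist'))
E
```

```text
cork_sole [(array([292.,  94.,  56.,  73.]), 0.94, array([ 0.831, -0.036,  0.02 ])), (array([194., 313., 130.,  53.]), 0.76, array([0.285, 0.189, 0.02 ])), (array([327., 180.,  91.,  37.]), 0.56, array([ 0.607, -0.124,  0.02 ]))]
black_sole [(array([349., 247.,  95.,  37.]), 0.72, array([ 0.443, -0.173,  0.02 ]))]
tin [(array([234., 154.,  19.,  25.]), 0.65, array([0.668, 0.108, 0.02 ]))]
punch_tip [(array([112., 200., 158.,  71.]), 0.55, array([0.544, 0.398, 0.02 ])), (array([234., 153.,  21.,  22.]), 0.4, array([0.668, 0.107, 0.02 ]))]
{'fovy': np.float64(49.309), 'cx': np.float64(247.206), 'cy': np.float64(186.414), 'R': array([[ 0.021, -0.999,  0.027],
       [-0.982, -0.025, -0.186],
       [ 0.187, -0.023, -0.982]]), 't': array([0.06 , 0.58 , 0.937])} {'fovy': np.float64(51.018), 'cx': np.float64(248.725), 'cy': np.float64(198.491), 'R': array([[ 0.996, -0.09 , -0.012],
       [-0.071, -0.689, -0.721],
       [ 0.057,  0.719, -0.693]]), 't': array([-0.589,  0.156,  1.042])}
[ 0.18273165 -0.59754363  0.22531903] [-2.26472898e-04  9.89010064e-01  1.47848032e-01 -3.46967825e-05] {'fovy': 60.832185069177235, 'cx': 262.53474521737434, 'cy': 192.19757112143404, 'T_tool_cam': array([[ 3.48917987e-04, -9.57212280e-01, -2.89386471e-01,
         8.13892110e-02],
       [ 9.99999912e-01,  2.67041167e-04,  3.22416153e-04,
         8.28025417e-04],
       [-2.31342600e-04, -2.89386558e-01,  9.57212289e-01,
        -1.59419237e-01],
       [ 0.00000000e+00,  0.00000000e+00,  0.00000000e+00,
         1.00000000e+00]])}
```

View pics/top0.png

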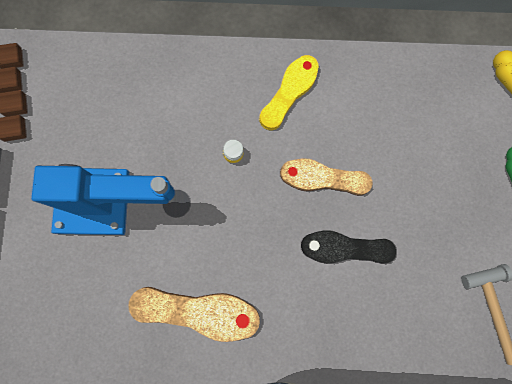

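View pics/side0.png

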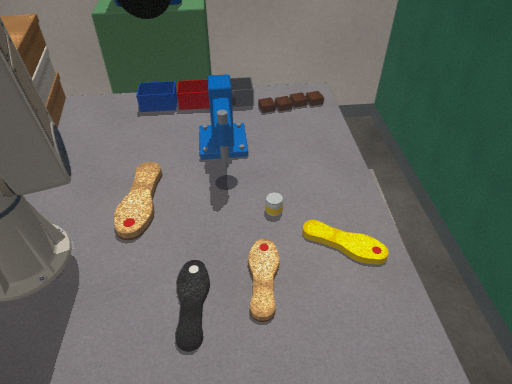

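The top view shows the small cork sole with its red spot at (293,172) and waist near (338,180). The black sole is at (349,247), the tin at (234,152) and the disc near (177,204). In the side view the disc is at (227,183) and the sole's spot at (264,247).

```bash
cat > m.py <<'E'
from h import *
def blob(m,roi):
    x0,y0,x1,y1=roi; s=np.zeros_like(m);s[y0:y1,x0:x1]=m[y0:y1,x0:x1]
    n,l,st,c=cv2.connectedComponentsWithStats(s.astype(np.uint8)); i=1+np.argmax(st[1:,4]); return c[i],st[i]
def red(im): 
    i=im.astype(int); return (i[...,0]>130)&(i[...,1]<70)&(i[...,2]<70)
E
python3 - <<'E'
from m import *
T=cv2.imread('pics/top0.png')[:,:,::-1];S=cv2.imread('pics/side0.png')[:,:,::-1]
for c,im,r in (('top',T,(275,150,315,195)),('side',S,(245,235,285,260))):
    p,st=blob(red(im),r);print(c,'spot',p,st,ray(c,*p,.02))
i=T.astype(int);m=(i[...,0]-i[...,2]>40)
p,st=blob(m|red(T),(270,150,385,205));print('sole',p,st)
n,l=cv2.connectedComponents((m|red(T))[150:205,270:385].astype(np.uint8));
k=np.argmax(np.bincount(l.ravel())[1:])+1;ys,xs=np.where(l==k)
P=np.array([ray('top',x+270,y+150,.02)[:2] for x,y in zip(xs,ys)]);d=np.linalg.svd(P-P.mean(0),full_matrices=0)[2][0];
d*=np.sign(d[1]);q=(P-P.mean(0))@d;print('mean',P.mean(0),'dir',d,q.min(),q.max(),'toe end',P.mean(0)+d*q.max(),'heel',P.mean(0)+d*q.min())
dk=(S.max(2)<75)
p,st=blob(dk,(205,165,250,200));print('disc side',p,st,ray('side',st[0]+st[2]/2-.5,st[1]+st[3]/2-.5,0))
p,st=blob(T.max(2)<75,(150,180,200,225));print('disc top',p,st,ray('top',st[0]+st[2]/2-.5,st[1]+st[3]/2-.5,0), [ray('top',x,y,0).round(3) for x,y in ((st[0]+st[2]-1,204),(178,st[1]+st[3]-1))])
cv2.imwrite('pics/crop.png',np.hstack([cv2.resize(S[100:200,180:270],None,fx=4,fy=4)[:,:,::-1],cv2.resize(T[150:250,120:220],None,fx=4,fy=4)[:,:,::-1]]))
print(ray('top',234,153,.05),ray('side',274,211,.0))
E
```

```text
top spot [292.36666667 171.08333333] [288 167   9   9  60] [ 0.62679096 -0.0379193   0.02      ]
side spot [263.61363636 246.88636364] [260 244   8   7  44] [ 0.62671565 -0.03934389  0.02      ]
sole [324.10500963 176.78949904] [ 280  158   93   37 2076]
mean [ 0.61447855 -0.11667456] dir [0.13275749 0.99114855] -0.11978398438311179 0.11001782993683779 toe end [ 0.62908424 -0.00763055] heel [ 0.59857633 -0.23539829]
disc side [222.52247191 181.98876404] [215 175  18  15 178] [5.35065194e-01 2.46018304e-01 1.11022302e-16]
disc top [176.26567164 208.57014925] [163 202  28  16 335] [0.52681366 0.24552573 0.        ] [array([0.541, 0.213, 0.   ]), array([0.508, 0.241, 0.   ])]
[0.6608106 0.1072979 0.05     ] [0.67395601 0.10531404 0.        ]
```

View pics/crop.png

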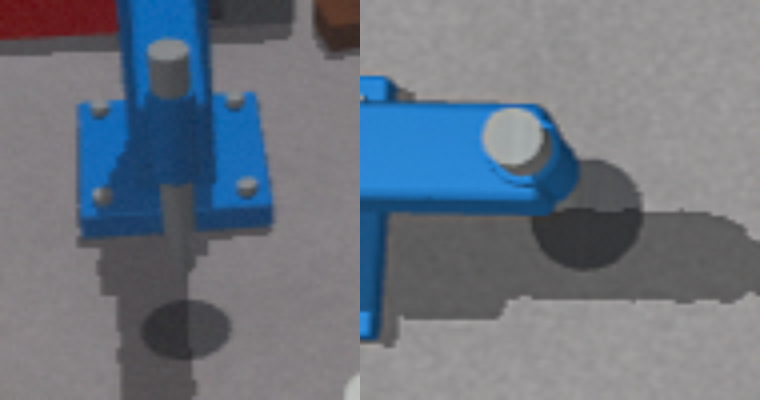

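```bash
cat >> m.py <<'E'
from scipy.spatial.transform import Rotation as Ro
def rel(p,ang):
    s=env.observe();W=Ro.from_quat(np.roll(s['tool_rot'],-1));a=np.radians(ang);c,n=np.cos(a),np.sin(a)
    G=Ro.from_matrix(np.array([[c,n,0],[n,-c,0],[0,0,-1]]))
    print('shift mm',(1000*W.inv().apply(np.array(p)-s['position'])).round(1),'rot',np.degrees((W.inv()*G).as_rotvec()).round(1),'j6',np.degrees(s['joint_pos'][[0,5]]).round(1),'pos',np.round(s['position'],4),'t',s['time_s'])
E
python3 - <<'E'
from m import *
print(ray('side',226.1,181.9,0),ray('top',176.4,203.2,0))
sp=np.array([.6268,-.0386]);d=np.array([.1328,.991]);w=sp-.11*d;print(w)
rel([*w,.2253],-91)
E
```

```text
[0.54312802 0.24565311 0.        ] [0.54246106 0.246584   0.        ]
[ 0.612192 -0.14761 ]
shift mm [ 5.423e+02 -3.047e+02  2.000e-01] rot [ -0.   0. 108.] j6 [-73.1  -0.1] pos [ 0.1827 -0.5975  0.2253] t 0.3
```

Emit:
{"fn": "apply_moves", "kwargs": {
  "steps": [
    [40, -22, 0, 0, 0, 8, 1],
    [80, -44, 0, 0, 0, 16, 1],
    [120, -67, 0, 0, 0, 24, 1],
    [160, -90, 0, 0, 0, 32, 1],
    [200, -112, 0, 0, 0, 40, 1],
    [240, -135, 0, 0, 0, 48, 1],
    [280, -157, 0, 0, 0, 56, 1],
    [320, -180, 0, 0, 0, 64, 1],
    [360, -202, 0, 0, 0, 72, 1],
    [400, -225, 0, 0, 0, 80, 1]
  ]
}}

```text
time_s: 1.3
position: [0.4988, -0.2662, 0.2258]
tool_rot: [0.0, 0.853, -0.521, 0.0]
force: [-0.2, -1.8, -0.0]
finger_gap: 1.002
finger_force: 0.0
```

```bash
python3 -c "
from m import *
rel([.6122,-.1476,.12],-91)"
```

```text
shift mm [ -53.8 -155.   105.8] rot [-0.  -0.  28.2] j6 [-28.2 124.6] pos [ 0.4988 -0.2662  0.2258] t 1.3
```

Emit:
{"fn": "apply_moves", "kwargs": {
  "steps": [
    [-9, -26, 18, 0, 0, 5, 1],
    [-18, -52, 36, 0, 0, 10, 1],
    [-27, -78, 54, 0, 0, 15, 1],
    [-36, -104, 72, 0, 0, 20, 1],
    [-45, -130, 90, 0, 0, 24, 1],
    [-54, -155, 106, 0, 0, 28, 1],
    [-54, -155, 106, 0, 0, 28, 1],
    [-54, -155, 106, 0, 0, 28, 1],
    [-54, -155, 106, 0, 0, 28, 1],
    [-54, -155, 106, 0, 0, 28, 1]
  ]
}}

```text
time_s: 2.3
position: [0.6101, -0.1491, 0.1205]
tool_rot: [0.0, -0.704, 0.71, -0.0]
force: [-0.6, -0.0, -0.4]
finger_gap: 1.004
finger_force: 0.0
```

```bash
python3 -c "
from m import *
rel([.6122,-.1476,.015],-91)
s=env.observe();im=snap('wrist','w1');ps=(s['position'],s['tool_rot'])
i=im.astype(int);m=((i[...,0]-i[...,2]>40)).astype(np.uint8)
n,l,st,c=cv2.connectedComponentsWithStats(m);k=1+np.argmax(st[1:,4]);print(st[k])
ys,xs=np.where(l==k)
P=np.array([ray('wrist',x,y,.02,ps)[:2] for x,y in zip(xs[::5],ys[::5])])
for y in np.arange(-.25,0,.015):
  q=P[abs(P[:,1]-y)<.002]
  if len(q): print(round(y,3),q[:,0].min().round(4),q[:,0].max().round(4),q[:,0].max().round(4)-q[:,0].min().round(4))
"
```

```text
shift mm [ -1.6  -2.  105.5] rot [-0.1 -0.   0.5] j6 [-13.9 166.7] pos [ 0.6101 -0.1491  0.1205] t 2.3
[  207    89   100   234 15508]Traceback (most recent call last):
  File "<string>", line 8, in <module>
    P=np.array([ray('wrist',x,y,.02,ps)[:2] for x,y in zip(xs[::5],ys[::5])])
                ~~~^^^^^^^^^^^^^^^^^^^^
  File "h.py", line 6, in ray
    k=env.get_calibration(c); f=192/np.tan(np.radians(k['fovy'])/2)
ValueError: time passes only in moves, steps and waits
```

View pics/w1.png

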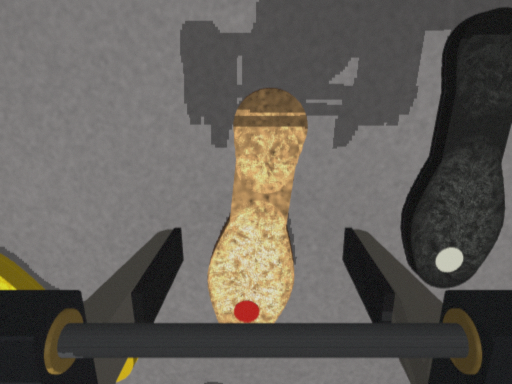

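The wrist view shows the cork sole between the open fingers, with its waist near (265,195), heel up and spot at (247,311). The black sole is clear on the right, so I descend.

Emit:
{"fn": "apply_moves", "kwargs": {
  "steps": [
    [-1, -2, 20, 0, 0, 0, 1],
    [-2, -2, 40, 0, 0, 0, 1],
    [-2, -2, 60, 0, 0, 0, 1],
    [-2, -2, 75, 0, 0, 0, 1],
    [-2, -2, 88, 0, 0, 0, 1],
    [-2, -2, 97, 0, 0, 0, 1],
    [-2, -2, 102, 0, 0, 0, 1],
    [-2, -2, 104, 0, 0, 0, 1],
    [-2, -2, 104, 0, 0, 0, 0.6],
    [-2, -2, 104, 0, 0, 0, 0.6]
  ],
  "newtons": 12
}}

```text
time_s: 3.35
position: [0.6127, -0.1463, 0.0161]
tool_rot: [0.0, -0.704, 0.71, -0.0]
force: [-0.3, 0.3, 0.4]
finger_gap: 0.852
finger_force: 0.0
```

Emit:
{"fn": "apply_moves", "kwargs": {
  "steps": [
    [0, 0, 0, 0, 0, 0, 0.3],
    [0, 0, 0, 0, 0, 0, 0.3],
    [0, 0, 0, 0, 0, 0, 0.3],
    [0, 0, 0, 0, 0, 0, 0.3],
    [0, 0, 0, 0, 0, 0, 0.3],
    [0, 0, 0, 0, 0, 0, 0.3],
    [0, 0, 0, 0, 0, 0, 0.3],
    [0, 0, 0, 0, 0, 0, 0.3],
    [0, 0, 0, 0, 0, 0, 0.3],
    [0, 0, 0, 0, 0, 0, 0.3]
  ]
}}

```text
time_s: 4.35
position: [0.6124, -0.1462, 0.0158]
tool_rot: [0.0, -0.704, 0.71, -0.0]
force: [-1.4, 0.5, 5.5]
finger_gap: 0.565
finger_force: 11.6
```

```bash
cat > look.py <<'E'
from m import *
def look(n,roi,w=True):
    im=snap('top',n);p,st=blob(red(im),roi);X=ray('top',*p,.02)
    s=env.observe();print('spot',X.round(4),st,'rel TCP',(X-s['position'])[:2].round(4)); return X
E
python3 -c "
from look import *
X=look('t2',(260,140,320,200))
rel([.586,.145,env.observe()['position'][2]],-67)
print('start j',env.observe()['finger_gap'],env.observe()['finger_force'])"
```

```text
spot [ 0.6265 -0.0376  0.02  ] [288 167   9   9  60] rel TCP [0.0141 0.1086]
shift mm [-291.    29.1   -0. ] rot [ -0.   -0.  -23.5] j6 [-13.6 167. ] pos [ 0.6124 -0.1462  0.0158] t 4.4
start j 0.5614087077479847 11.575973695144057
```

Emit:
{"fn": "apply_moves", "kwargs": {
  "steps": [
    [-4, 4, 0, 0, 0, -2, 0.3],
    [-14, 10, 0, 0, 0, -5, 0.3],
    [-28, 18, 0, 0, 0, -8, 0.3],
    [-43, 26, 0, 0, 0, -11, 0.3],
    [-58, 32, 0, 0, 0, -13, 0.3],
    [-75, 37, 0, 0, 0, -15, 0.3],
    [-92, 40, 0, 0, 0, -16, 0.3],
    [-108, 40, 0, 0, 0, -16, 0.3],
    [-117, 40, 0, 0, 0, -16, 0.3],
    [-120, 40, 0, 0, 0, -16, 0.3]
  ]
}}

```text
time_s: 5.4
position: [0.5735, -0.0243, 0.0157]
tool_rot: [0.0, 0.796, -0.605, 0.0]
force: [0.7, -5.0, 5.3]
finger_gap: 0.567
finger_force: 11.4
```

```bash
python3 -c "
from look import *
X=look('t3',(190,120,320,230))
rel([.573,.141,.0158],-67)
s=env.observe();print(s['finger_gap'],s['force'])"
```

```text
spot [0.5563 0.084  0.02  ] [239 194   8   9  60] rel TCP [-0.0172  0.1081]
shift mm [-1.592e+02 -4.380e+01 -1.000e-01] rot [-0.   0.  -7.5] j6 [ -2.6 161.9] pos [ 0.5735 -0.0241  0.0157] t 5.45
0.5655890438954781 [0.7293369  0.6468389  6.58899675]
```

View pics/t3.png

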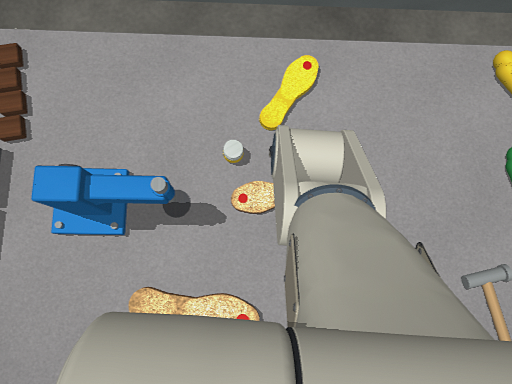

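The spot is at (242,198) and the sole is following the gripper. It is clear of the tin at (234,152).

Emit:
{"fn": "apply_moves", "kwargs": {
  "steps": [
    [-6, -2, 0, 0, 0, -1, 0.3],
    [-20, -6, 0, 0, 0, -2, 0.3],
    [-38, -11, 0, 0, 0, -3, 0.3],
    [-58, -16, 0, 0, 0, -4, 0.3],
    [-78, -22, 0, 0, 0, -5, 0.3],
    [-98, -28, 0, 0, 0, -6, 0.3],
    [-118, -33, 0, 0, 0, -7, 0.3],
    [-138, -39, 0, 0, 0, -7.5, 0.3],
    [-152, -43, 0, 0, 0, -7.5, 0.3],
    [-159, -44, 0, 0, 0, -7.5, 0.3]
  ]
}}

```text
time_s: 6.45
position: [0.5732, 0.141, 0.0157]
tool_rot: [0.0, 0.834, -0.551, 0.0]
force: [0.6, -4.3, 6.9]
finger_gap: 0.566
finger_force: 11.4
```

```bash
python3 -c "
from look import *
im=snap('side','s4')
try:
  p,st=blob(red(im),(205,165,250,205));print(p,st,ray('side',*p,.02))
except Exception as e: print(e)
p=env.observe();print(p['position'],p['tool_rot'],p['joint_pos'][5],p['force'])
im=snap('top','t4');
p,st=blob(red(im),(150,180,210,225));print(p,st,ray('top',*p,.02))
a=cv2.imread('pics/s4.png')[120:250,160:300];b=cv2.imread('pics/t4.png')[140:270,120:260]
cv2.imwrite('pics/c4.png',cv2.resize(np.hstack([a,b]),None,fx=2.8,fy=2.8))
"
```

```text
attempt to get argmax of an empty sequence
[0.5731191  0.14161956 0.01574035] [-1.52337215e-04  8.34183992e-01 -5.51486214e-01  2.68284066e-05] 2.978507629113047 [-0.42018222  3.73484455  5.38229653]Traceback (most recent call last):
  File "<string>", line 9, in <module>
    p,st=blob(red(im),(150,180,210,225));print(p,st,ray('top',*p,.02))
         ~~~~^^^^^^^^^^^^^^^^^^^^^^^^^^^
  File "m.py", line 4, in blob
    n,l,st,c=cv2.connectedComponentsWithStats(s.astype(np.uint8)); i=1+np.argmax(st[1:,4]); return c[i],st[i]
                                                                       ~~~~~~~~~^^^^^^^^^^
    return _wrapfunc(a, 'argmax', axis=axis, out=out, **kwds)
    return bound(*args, **kwds)
ValueError: attempt to get argmax of an empty sequence
```

```bash
python3 -c "
from look import *
for c,n,r in (('side','s4',(205,160,250,205)),('top','t4',(150,180,210,225))):
    im=cv2.imread(f'pics/{n}.png')[:,:,::-1].astype(int);m=(im[...,0]>60)&(im[...,0]>2.2*im[...,1])&(im[...,0]>2.2*im[...,2])
    try: p,st=blob(m,r);print(c,p,st,ray(c,st[0]+st[2]/2-.5,st[1]+st[3]/2-.5,.02),ray(c,*p,.02))
    except ValueError: print(c,'none')
a=cv2.imread('pics/s4.png')[120:250,160:300];b=cv2.imread('pics/t4.png')[140:270,120:260]
cv2.imwrite('pics/c4.png',cv2.resize(np.hstack([a,b]),None,fx=2.8,fy=2.8))
"
```

```text
side [228.  176.5] [228 176   1   2   2] [0.55007927 0.24737702 0.02      ] [0.55007927 0.24737702 0.02      ]
top none
```

View pics/c4.png

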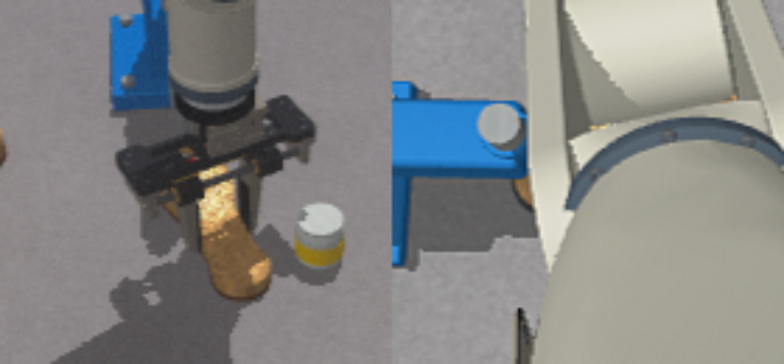

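The spot is hidden under the arm in both views, and the tin stands clear. By dead reckoning the spot is at (0.542, 0.247), against the disc centre (0.543, 0.246). I'll release and back off, then check.

Emit:
{"fn": "apply_moves", "kwargs": {
  "steps": [
    [0, 0, 0, 0, 0, 0, 0.75],
    [0, 0, 0, 0, 0, 0, 0.75],
    [0, 0, 0, 0, 0, 0, 0.75],
    [0, 0, 0, 0, 0, 0, 0.75],
    [0, 0, 0, 0, 0, 0, 0.75],
    [0, 0, -5, 0, 0, 0, 0.75],
    [0, 0, -15, 0, 0, 0, 0.75],
    [0, 0, -30, 0, 0, 0, 0.75],
    [2, 0, -50, 0, 0, 0, 0.75],
    [10, 0, -70, 0, 0, 0, 0.75]
  ]
}}

```text
time_s: 7.55
position: [0.5773, 0.1303, 0.0875]
tool_rot: [-0.0, 0.834, -0.552, 0.0]
force: [0.5, 0.5, -0.7]
finger_gap: 0.749
finger_force: 0.0
```

Emit:
{"fn": "apply_moves", "kwargs": {
  "steps": [
    [20, 0, -10, 0, 0, 2, 0.75],
    [50, 0, -20, 0, 0, 4, 0.75],
    [80, 0, -30, 0, 0, 6, 0.75],
    [110, 0, -40, 0, 0, 8, 0.75],
    [140, 0, -50, 0, 0, 8, 0.75],
    [170, 0, -60, 0, 0, 8, 0.75],
    [200, 0, -60, 0, 0, 8, 0.75],
    [220, 0, -60, 0, 0, 8, 0.75],
    [230, 0, -60, 0, 0, 8, 0.75],
    [230, 0, -60, 0, 0, 8, 0.75]
  ]
}}

```text
time_s: 8.55
position: [0.6671, -0.0825, 0.1457]
tool_rot: [-0.0, 0.793, -0.609, -0.0]
force: [-0.4, 0.2, 0.2]
finger_gap: 0.748
finger_force: 0.0
```

```bash
python3 -c "
from look import *
snap('side','s5');snap('top','t5');print(env.observe()['position'],env.observe()['time_s'])
for c,n,r in (('side','s5',(205,160,250,205)),('top','t5',(150,180,210,225))):
    im=cv2.imread(f'pics/{n}.png')[:,:,::-1].astype(int);m=(im[...,0]>50)&(im[...,0]>2*im[...,1])&(im[...,0]>2*im[...,2])
    try: p,st=blob(m,r);print(c,p,st,ray(c,st[0]+st[2]/2-.5,st[1]+st[3]/2-.5,.02),ray(c,*p,.02))
    except ValueError: print(c,'none')
a=cv2.imread('pics/s5.png')[120:250,160:300];b=cv2.imread('pics/t5.png')[140:270,120:260]
cv2.imwrite('pics/c5.png',cv2.resize(np.hstack([a,b]),None,fx=2.8,fy=2.8))
"
```

```text
[ 0.66647031 -0.08104163  0.14537158] 8.65
side [225.5862069  177.10344828] [222 175   8   5  29] [0.54230962 0.24582247 0.02      ] [0.54254977 0.2453094  0.02      ]
top [175.68421053 202.52631579] [171 198  10   9  57] [0.54244921 0.24597668 0.02      ] [0.54117327 0.24546526 0.02      ]
```

View pics/c5.png

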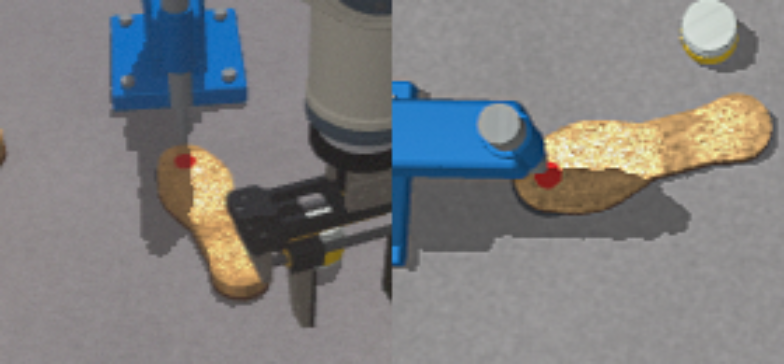

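The sole lies flat with its spot at (226,177) in the side view and (176,203) in the top view. That puts it at about (0.542, 0.246), under 2 mm from the disc centre. The gripper is clear.

```bash
python3 -c "
from rig import env
print(env.finish_job())"
```

```text
the job is handed in; nothing more can be done
None
```

I slid the cork sole under the punch press and let go of it; the red spot measures under 2 mm from the disc centre below the tip, the black sole and tin were not touched, and the job is handed in (no verdict was returned).

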